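Back off the cheese press and draw out the pan

TASK

The cheese in the bench press is done: back off the press screw by its T-bar until the press plate stands well clear above the pan's rim. Nobody remembers whether this screw has a right-hand or a left-hand thread, so feel which way it gives and do not force it the wrong way. Then draw the pan by its loop, flat along the press base, to the free end of the base, so that none of it is under the plate any more, and leave everything else on the counter where it is.

Things in the scene. Friction and masses are not known exactly. Their poses are not given: they have to be found in the camera images.
- press: the fixed bench press: bright tray-like base, two steel columns (21 mm thick, at y = +-94 mm) and across them a red cast yoke that holds the screw: 50 mm deep in x, 224 mm along y, z = 178 to 218 mm, with a round boss of 68 mm up to z = 235 mm. Origin on the counter, on the screw's axis; z up. The pan comes out towards the press's own -x
- press_axis (a point): point on the screw's axis on the tray floor, 10 mm above the counter; axes as the press. The tray is 320 x 148 mm: its floor reaches from x = -220 mm (the free end) to +90 mm and y = +-69 mm, with a lip 6 mm high all round, so the pan can be drawn out by up to 158 mm before it meets the end lip
- tee_bar (a joint): turn of the T-bar, rad: 0 at the start, screwed down tight; counter-clockwise seen from above is positive. Only one way gives (which one differs from run to run): there it turns with a steady drag of 0.22 N m (4 N at 55 mm from the axis) and stays where left; the other way it is solid within 0.1 rad. It backs off by at most 4.4 rad (end stop); the plate rises 16 mm per full turn
- bar_middle (a point): the T-bar on top of the press, to be pushed round: steel bar 14 mm thick, 160 mm long over its black ball ends (24 mm), hub 34 mm thick. This point is its middle, on the screw's axis, 262 mm above the counter; x along the bar (level), z up. Free space under the bar: 20 mm over the boss, 37 mm over the yoke. The threaded stem (22 mm) stands out 26 mm above the bar's axis and rises with the plate
- plate (a joint): lift of the press plate, m: 0 at the start, 11.2 mm at most; it rises as the T-bar backs off. The plate is a steel disc of 100 mm on the lower end of the stem; at 0 its face stands 6 mm down inside the pan's rim, so the pan is trapped until it has risen more than that
- pan: the round steel pressing pan with the white cheese in it: 120 mm across, 70 mm high, about 0.8 kg, standing loose on the press base. Origin at the centre of its underside, z up, its loop points to its own -x
- pan_loop (a point): middle of the end bar of the pan's loop handle (black sleeve), 175 mm from the pan's centre and 55 mm above its underside. The loop is a flat U of 8 mm rod lying level: its two side rods run from the pan wall to the end bar, leaving an opening 62 mm wide and 107 mm long between pan and end bar. Pulling the end bar drags the pan
- pan_rim (a point): centre of the pan's mouth, level with its rim, 70 mm above its underside
- baking_pan: bystander: round black baking pan, 320 mm across, 28 mm high; origin at the centre of its underside
- jug: bystander: yellow plastic jug, 96 mm across, 125 mm high; origin at the centre of its underside
- oil_bottle: bystander: green oil bottle, 60 mm across, 190 mm high; origin at the centre of its underside
- salt_jar: bystander: salt jar with red cap, 70 mm across, 90 mm high; origin at the centre of its underside
- spatula: bystander: spatula with a wooden handle lying on the counter, about 0.3 m long
Mind the look-alikes: they are no part of the job. What is shaped like the pan but purple is not meant.

How it is judged:
By the outcome, as a careful person would: the job done as asked, in the order asked, and still so for the second after the job is handed in, with the robot touching nothing.
It also fails if it takes over 70 s, if anything falls off the work surface, if the arm or the gripper's body presses on something with over 40 N, if the wrist force passes 120 N, or if a joint passes its speed limit or range.

ROBOT

A 6-joint arm with a two-finger parallel gripper is mounted at the origin on the work surface. World frame = base frame: x ahead of the robot, y to its left, z up, the work surface at z = 0. Lengths are in mm, angles in rad, forces in N, time in s.
With the tool pointing down it reaches from about 400 to 925 mm from the base axis. Payload 12.5 kg.
Tool frame: the origin (TCP) lies at the very end of the fingers, on their centre line; the grasp point (between the pads) lies 19 mm behind it; z points along the fingers, y is the direction in which the jaws open and shut (so a half turn about z gives the same grasp; the last joint's range is limited). The gripper opens to 95 mm and grips with 3 to 60 N. Pads are 20 mm wide; open, the fingers measure 119 mm over their backs; the gripper's body (75 mm by 180 mm) begins 59 mm behind the grasp point.
Start: joints at [1.15, 0.491, 1.559, -0, 1.092, -0.106], TCP at [193.501, 594.313, 178.061] pointing down, gripper open.
Joint ranges: [-3.1, 3.1], [-0.84, 2.19], [0.05, 2.79], [-1.13, 4.28], [0.06, 2.93], [-2.69, 2.69]. Speed limits (rad/s): [2.22, 2.22, 2.79, 3.14, 3.14, 3.14].

INTERFACE

Orientations are given as [roll, pitch, yaw] about the fixed x, y, z axes, in that order (R = Rz(yaw) Ry(pitch) Rx(roll)).
In Python, from cell import env gives the robot as it stands.
- The arm moves only by the shell command python3 -m pendant 'ROWS'. ROWS is JSON, a list that holds one entry, the list of rows, each a list of 5 numbers: the opening, from 0 (shut) to 1 (fully open), then the shift along the tool's x, y, z in m, then the turn about the tool's z in rad. A call has exactly 8 rows; each row is the pose to reach, as a shift and turn from the pose commanded when the call began, along the tool's axes at that moment; what a row does not reach only later rows make up. A row lasts 1/10 s, in which the tool goes at most 50 mm and 8.59 degrees, less where a joint would pass 70% of its speed; a pose out of reach is approached as far as the arm can. A call with a gripper value outside its range is refused whole. The fingers move at their own pace and stop on an object; the grip force is fixed at half the most. Time passes only in rows, so rows that repeat a pose let the fingers close, or fill a call up. It gives the time, the measured TCP pose, the force and the opening at its end, in the units of the state.
- env.state(): the state, without advancing time (a new reading comes with each control period).
- env.read_camera(name): name is "scene" or "top" or "wrist"; returns a dict with "image" (400x640x3 uint8, blue, green, red), "range_z" (400x640 float32, mm along the optical axis (not along the pixel's ray), 0 where there is no reading), "fx", "fy", "cx", "cy" (pixels), "rvec" (rotation vector, rad) and "tvec" (3), from world to camera coordinates, as OpenCV has them; the wrist camera has in their place "tool_from_camera" (4x4, takes a point from camera to tool coordinates, whose origin is the TCP and whose axes are the flange's). Camera axes: x right, y down, z forward; pixel columns grow to the right and rows downward; lengths in mm; the calibration is good to about 2 mm. A picture is of the moment at which its call begins: read the wrist's pose just before it.
- env.job_done(): hands the job in, once; it reports no verdict.
The state is a dict: "t": time; "joints": joint angles; "qvel": joint speeds; "tau": joint torques, N m; "eef_pos": TCP position; "tcp_rot": TCP orientation; "ft_force": force on the tool from outside, world axes, zero at the start; "moment": the same for the moment, N m; "opening": opening from 0.0 (shut) to 1.0 (fully open).
Only numpy, scipy, OpenCV 4.12 (cv2) and the standard library are available. Lean on these libraries where they do the work, as an engineer would, in place of code of your own. Each camera call takes 0.05 s, during which the arm holds its last target. There are 200 camera calls.

## Working session

There is one attempt and no reset: what is moved stays moved. The work goes in short steps, Python scripts to look and compute and a shell command to move; the robot and the scene stay as the last step left them, time stands still between calls to the robot, and variables do not carry over. Pictures are saved under pics/ and viewed, about 8 in all and at most 12, crops included, and the job is handed in when it is done.

```bash
mkdir -p pics; ls; cat > h.py <<'E'
import numpy as np,cv2
from cell import env
def cam(n):
    s=env.state(); c=env.read_camera(n)
    if n=="wrist":
        from scipy.spatial.transform import Rotation as R
        T=np.eye(4);T[:3,:3]=R.from_euler('xyz',s["tcp_rot"]).as_matrix();T[:3,3]=s["eef_pos"]
        c["W"]=T@np.array(c["tool_from_camera"])
    else:
        Rm=cv2.Rodrigues(np.array(c["rvec"],float))[0];T=np.eye(4);T[:3,:3]=Rm.T;T[:3,3]=-Rm.T@np.array(c["tvec"]).ravel();c["W"]=T
    return c
def cloud(c):
    z=c["range_z"];v,u=np.mgrid[:z.shape[0],:z.shape[1]]
    P=np.stack([(u-c["cx"])/c["fx"]*z,(v-c["cy"])/c["fy"]*z,z],-1)
    Q=P@c["W"][:3,:3].T+c["W"][:3,3];Q[z==0]=np.nan;return Q
def ray(c,u,v,h):
    d=c["W"][:3,:3]@np.array([(u-c["cx"])/c["fx"],(v-c["cy"])/c["fy"],1]);o=c["W"][:3,3]
    return o+d*(h-o[2])/d[2]
E
cat > a.py <<'E'
from h import *
print(env.state())
for n in ("scene","top"):
    c=cam(n);cv2.imwrite(f"pics/{n}0.png",c["image"]);np.savez(f"{n}0.npz",**{k:np.array(v) for k,v in c.items()})
    print(n,c["fx"],c["W"])
E
python3 a.py
```

```text
pics
{'t': 0.0, 'joints': array([ 1.15039663e+00,  4.91536066e-01,  1.55945763e+00, -2.06809099e-05,
        1.09168816e+00, -1.05614393e-01]), 'qvel': array([ 0.00104393, -0.00033449,  0.00097408,  0.00039848, -0.00067393,
       -0.00070958]), 'tau': array([ 5.24803236e-04, -6.12646580e+01, -2.58162940e+01,  6.92342059e-02,
        4.83626628e-02, -9.22169784e-05]), 'eef_pos': array([193.38286911, 594.02963195, 177.4735465 ]), 'tcp_rot': array([-3.14050759e+00, -9.65818319e-05,  2.82681684e+00]), 'ft_force': array([ 0.15059867, -0.35969891,  0.59993003]), 'moment': array([ 0.03898507, -0.05645789, -0.01019665]), 'opening': 0.9978620618405727}
scene 510.1755013360818 [[ 8.41151348e-01  4.51002338e-01 -2.98431402e-01  9.77268975e+02]
 [ 5.40684049e-01 -6.89915533e-01  4.81328699e-01 -9.02245651e+02]
 [ 1.11879087e-02 -5.66227383e-01 -8.24173150e-01  1.62163954e+03]
 [ 0.00000000e+00  0.00000000e+00  0.00000000e+00  1.00000000e+00]]
top 385.1470198788301 [[-2.17633316e-02 -9.91375483e-01  1.29232386e-01  2.99072343e+02]
 [-9.99638968e-01  1.95407544e-02 -1.84415813e-02 -2.44122894e+01]
 [ 1.57572332e-02 -1.29587079e-01 -9.91442837e-01  1.58463423e+03]
 [ 0.00000000e+00  0.00000000e+00  0.00000000e+00  1.00000000e+00]]
```

View pics/scene0.png

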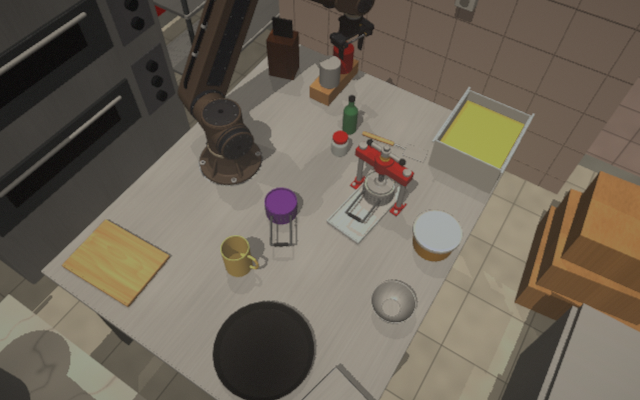

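View pics/top0.png

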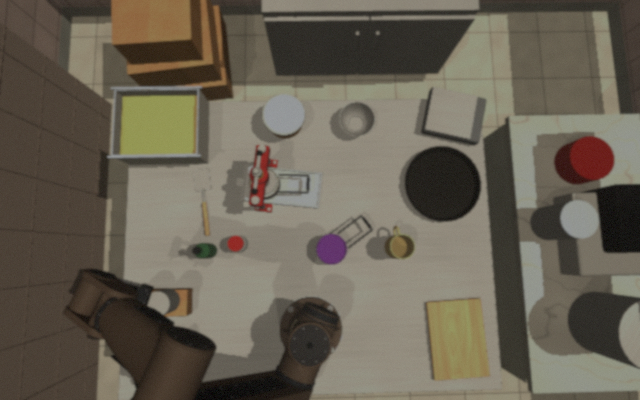

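Scene view: the press (red yoke) is at about (383,165), its tray end at (350,230), and the steel pan with its black loop at (360,205). The look-alike is the purple pan at (281,206), with its loop at (282,243). In the top view the steel pan is at (265,183) with its loop at (293,184), and the purple one is at (332,249). I choose the steel pan under the red yoke. Next I take a close crop and measure.

```bash
cat > b.py <<'E'
from h import *
out=[]
for n,(x0,y0,x1,y1) in (("scene",(320,130,420,250)),("top",(230,135,330,225))):
    c=dict(np.load(n+"0.npz"));im=c["image"];Q=cloud(c)
    hsv=cv2.cvtColor(im,cv2.COLOR_BGR2HSV)
    red=((hsv[...,0]<8)|(hsv[...,0]>172))&(hsv[...,1]>140)&(hsv[...,2]>60)
    box=np.zeros(red.shape,bool);box[y0:y1,x0:x1]=1
    m=red&box&(Q[...,2]>150)
    P=Q[m];r=cv2.minAreaRect(P[(P[:,2]>205)&(P[:,2]<228)][:,:2].astype(np.float32));print(n,"yoke",len(P),np.nanpercentile(P[:,2],[5,50,95]),r)
    m=box&(Q[...,2]>243)&(Q[...,2]<285);P=Q[m];print("bar",len(P),cv2.minAreaRect(P[:,:2].astype(np.float32)),P.mean(0))
    vv,uu=np.nonzero(m)
    bright=box&(Q[...,2]>2)&(Q[...,2]<22)&(hsv[...,1]<40)&(hsv[...,2]>150);P=Q[bright];print("tray",len(P),cv2.minAreaRect(P[:,:2].astype(np.float32)))
    m=box&(Q[...,2]>50)&(Q[...,2]<85);P=Q[m];print("loop h",len(P),P.min(0),P.max(0))
    out.append(cv2.resize(im[y0:y1,x0:x1],None,fx=540/(y1-y0),fy=540/(y1-y0),interpolation=cv2.INTER_CUBIC)[:, :400+200])
im=np.hstack([out[0][:, :450],out[1][:, :600]]);im=cv2.resize(im,None,fx=800/im.shape[1],fy=800/im.shape[1]);cv2.imwrite("pics/crop.png",im);print(im.shape)
E
python3 b.py
```

```text
scene yoke 775 [190.18231994 216.18602362 231.5061634 ] ((581.168212890625, 167.43370056152344), (59.12356948852539, 218.05715942382812), 81.3040542602539)
bar 255 ((578.3904418945312, 171.69960021972656), (36.017581939697266, 156.79061889648438), 88.84848022460938) [581.66725225 168.07463696 267.68204602]
tray 2647 ((544.9781494140625, 205.63015747070312), (418.6500549316406, 577.0113525390625), 32.59893798828125)
loop h 770 [302.81293098  -9.42322847  50.06164719] [824.39210253 315.9910065   84.99268599]
top yoke 347 [212.71566866 219.27827956 235.50071144] ((579.064208984375, 170.40606689453125), (57.24882125854492, 214.1673126220703), 86.84130859375)
bar 223 ((581.6790161132812, 171.97276306152344), (32.84867858886719, 155.9305877685547), 87.78815460205078) [579.73489098 170.80271292 269.84613485]
tray 474 ((602.1182861328125, 105.37954711914062), (390.8499450683594, 365.3949279785156), 87.69929504394531)
loop h 366 [478.94106311  -6.5926827   50.81941231] [781.13699426 231.79438924  84.98834351]
(411, 800, 3)
```

View pics/crop.png

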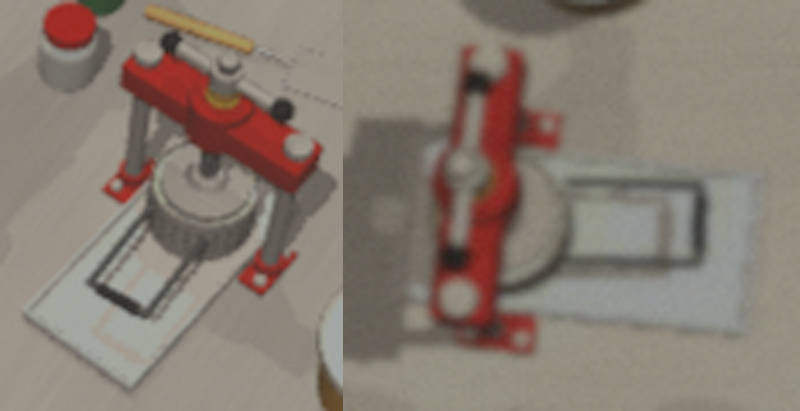

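The crop confirms the choice: steel pan under the red yoke, T-bar over it, and the tray's free end and loop pointing to world -y. Both views put the bar middle at about (580,171), height and sizes as given. I'll go above it and refine with the wrist camera.

```bash
python3 -m pendant '[[[0.8,0,0,-0.05,0],[0.8,0,0,-0.1,0],[0.8,0,0,-0.15,0],[0.8,0,0,-0.17,0],[0.8,-0.042,-0.024,-0.17,0],[0.8,-0.084,-0.048,-0.17,0],[0.8,-0.126,-0.072,-0.17,0],[0.8,-0.168,-0.096,-0.17,0]]]'
python3 -m pendant '[[[0.8,-0.042,-0.024,0,0.05],[0.8,-0.084,-0.048,0,0.1],[0.8,-0.126,-0.072,0,0.15],[0.8,-0.168,-0.096,0,0.2],[0.8,-0.21,-0.12,0,0.25],[0.8,-0.252,-0.144,0,0.3],[0.8,-0.294,-0.166,0,0.35],[0.8,-0.331,-0.187,0,0.37]]]'
cat > c.py <<'E'
from h import *
import sys
tag=sys.argv[1]
c=cam("wrist");Q=cloud(c);s=env.state();print(s["eef_pos"],s["tcp_rot"],s["joints"])
cv2.imwrite(f"pics/w{tag}.png",c["image"]);np.savez(f"w{tag}.npz",**{k:np.array(v) for k,v in c.items()})
near=(abs(Q[...,0]-580)<150)&(abs(Q[...,1]-171)<150)
m=near&(Q[...,2]>250)&(Q[...,2]<300)
P=Q[m];print("bar",len(P),cv2.minAreaRect(P[:,:2].astype(np.float32)))
m=near&(Q[...,2]>280)&(Q[...,2]<305);print("stem top",m.sum(),cv2.minEnclosingCircle(Q[m][:,:2].astype(np.float32)),np.median(Q[m],0))
E
python3 c.py 1
```

```text
t: 0.9
eef_pos: [324.3, 449.4, 347.9]
tcp_rot: [-3.141, -0.0, 2.827]
ft_force: [0.1, 1.0, -0.3]
opening: 0.797
t: 1.7
eef_pos: [581.6, 168.7, 347.7]
tcp_rot: [-3.141, -0.0, 2.454]
ft_force: [-0.3, 1.2, 0.0]
opening: 0.798
[584.77832859 164.72575824 346.74278286] [-3.13987238e+00  8.41457238e-04  2.45114116e+00] [ 0.16678966  0.35051999  1.34181357 -0.00177507  1.45000913 -0.7133399 ]
bar 2749 ((580.0612182617188, 174.709716796875), (33.172000885009766, 157.6490020751953), 81.8450927734375)
stem top 406 ((580.915771484375, 174.53176879882812), 11.102499961853027) [580.52313865 175.08281475 286.41057476]
```

```bash
python3 -m pendant '[[[0.8,0,0,0,0],[0.8,0,0,0,0],[0.8,0,0,0,0],[0.8,0,0,0,0],[0.8,0,0,0,0],[0.8,0,0,0,0],[0.8,0,0,0,0],[0.8,0,0,0,0]]]'; python3 c.py 2
```

```text
t: 2.55
eef_pos: [580.3, 170.8, 348.1]
tcp_rot: [3.141, 0.0, 2.457]
ft_force: [-0.1, -0.6, 0.4]
opening: 0.799
[580.32189058 170.73965479 348.04270755] [ 3.14152590e+00 -3.17800697e-05  2.45688608e+00] [ 1.76949697e-01  3.45107265e-01  1.34668526e+00  6.80877765e-05
  1.44977016e+00 -7.09148270e-01]
bar 2739 ((580.0805053710938, 174.88851928710938), (32.751529693603516, 157.35757446289062), 82.83433532714844)
stem top 402 ((580.709716796875, 174.5189208984375), 11.134811401367188) [580.23021736 175.00201643 286.46754416]
```

View pics/w2.png

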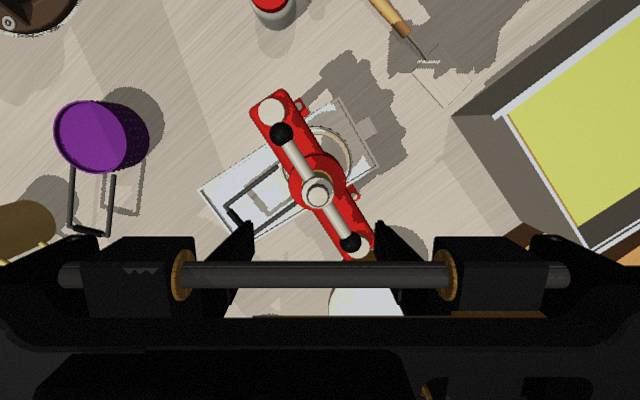

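Wrist view: stem top at (318,193), ball ends at (281,133) and (350,243). The axis comes to (580.4,174.8) and the stem top to z=286 (288 expected). The bar lies at about -7°. Now I'll lower the open fingers astride the hub and feel clockwise gently.

```bash
python3 -m pendant '[[[0.8,0.003,0.003,0,0],[0.8,0.003,0.003,0.02,0],[0.8,0.003,0.003,0.05,0],[0.8,0.003,0.003,0.08,0],[0.8,0.003,0.003,0.103,0],[0.8,0.003,0.003,0.103,0],[0.8,0.003,0.003,0.103,0],[0.8,0.003,0.003,0.103,0]]]'
python3 -m pendant '[[[0.8,0,0,0,0.1],[0.8,0,0,0,0.2],[0.8,0,0,0,0.3],[0.8,0,0,0,0.4],[0.8,0,0,0,0.45],[0.8,0,0,0,0.45],[0.8,0,0,0,0.45],[0.8,0,0,0,0.45]]]'
python3 -c "
from h import *
s=env.state();print(s['joints'],s['moment'],s['tau'][5])"
```

```text
t: 3.4
eef_pos: [580.6, 175.1, 246.6]
tcp_rot: [3.14, 0.001, 2.457]
ft_force: [0.0, 0.6, 0.6]
opening: 0.8
t: 4.2
eef_pos: [580.1, 175.0, 245.6]
tcp_rot: [3.141, 0.0, 2.008]
ft_force: [-0.1, 0.1, -0.3]
opening: 0.798
[ 1.83948749e-01  4.04704191e-01  1.51786384e+00  1.05385905e-04
  1.21817675e+00 -2.53329408e-01] [-0.05284277  0.05196102  0.03398799] -0.008992668881546706
```

```bash
cat > s.py <<'E'
from h import *
s=env.state();print("mom",s['moment'].round(3),"tau6",s['tau'][5].round(3),"j6",s['joints'][5].round(3),"yaw",s['tcp_rot'][2].round(3))
E
python3 -m pendant '[[[0.8,0,0,0,0.03],[0.8,0,0,0,0.06],[0.8,0,0,0,0.09],[0.8,0,0,0,0.12],[0.8,0,0,0,0.15],[0.8,0,0,0,0.15],[0.8,0,0,0,0.15],[0.8,0,0,0,0.15]]]'; python3 s.py
python3 -m pendant '[[[0.8,0,0,0,0.01],[0.8,0,0,0,0.02],[0.8,0,0,0,0.03],[0.8,0,0,0,0.04],[0.8,0,0,0,0.05],[0.8,0,0,0,0.05],[0.8,0,0,0,0.05],[0.8,0,0,0,0.05]]]'; python3 s.py
```

```text
t: 5.0
eef_pos: [579.9, 174.9, 245.1]
tcp_rot: [3.142, -0.0, 1.857]
ft_force: [-0.1, -0.7, -0.3]
opening: 0.793
mom [-0.105  0.009  0.047] tau6 -0.004 j6 -0.103 yaw 1.857
t: 5.8
eef_pos: [579.9, 174.9, 245.0]
tcp_rot: [3.142, -0.0, 1.807]
ft_force: [-0.2, -0.0, -0.7]
opening: 0.802
mom [-0.073  0.025  0.029] tau6 0.002 j6 -0.052 yaw 1.807
```

```bash

python3 -m pendant '[[[0.8,0,0,0,0.01],[0.8,0,0,0,0.02],[0.8,0,0,0,0.03],[0.8,0,0,0,0.04],[0.8,0,0,0,0.05],[0.8,0,0,0,0.05],[0.8,0,0,0,0.05],[0.8,0,0,0,0.05]]]'; python3 s.py
python3 -m pendant '[[[0.8,0,0,0,0.01],[0.8,0,0,0,0.02],[0.8,0,0,0,0.03],[0.8,0,0,0,0.04],[0.8,0,0,0,0.05],[0.8,0,0,0,0.05],[0.8,0,0,0,0.05],[0.8,0,0,0,0.05]]]'; python3 s.py
```

```text
t: 6.6
eef_pos: [579.9, 174.9, 245.0]
tcp_rot: [3.142, -0.0, 1.757]
ft_force: [-0.1, -0.3, 0.5]
opening: 0.802
mom [-0.092  0.058 -0.004] tau6 0.002 j6 -0.002 yaw 1.757
t: 7.4
eef_pos: [579.9, 174.9, 245.0]
tcp_rot: [3.142, -0.0, 1.707]
ft_force: [0.5, -0.5, 0.5]
opening: 0.803
mom [-0.037  0.032  0.046] tau6 0.002 j6 0.048 yaw 1.707
```

```bash

python3 -m pendant '[[[0.8,0,0,0,0.01],[0.8,0,0,0,0.02],[0.8,0,0,0,0.03],[0.8,0,0,0,0.04],[0.8,0,0,0,0.05],[0.8,0,0,0,0.05],[0.8,0,0,0,0.05],[0.8,0,0,0,0.05]]]'; python3 s.py; python3 c.py 3
```

```text
t: 8.2
eef_pos: [579.9, 174.9, 245.1]
tcp_rot: [3.141, -0.0, 1.657]
ft_force: [-0.9, 0.2, 0.6]
opening: 0.798
mom [-0.143  0.051 -0.005] tau6 0.002 j6 0.098 yaw 1.657
[579.94848646 174.95016779 245.02856201] [ 3.14153581e+00 -1.03083379e-04  1.65689789e+00] [1.83929614e-01 4.05271490e-01 1.51836539e+00 1.03412003e-04
 1.21788914e+00 9.77923123e-02]
bar 6213 ((581.472900390625, 176.34176635742188), (32.454322814941406, 157.86544799804688), 87.59110260009766)
stem top 1894 ((578.806884765625, 186.70835876464844), 45.3635139465332) [581.08832718 178.21231016 287.12548804]
```

View pics/w3.png

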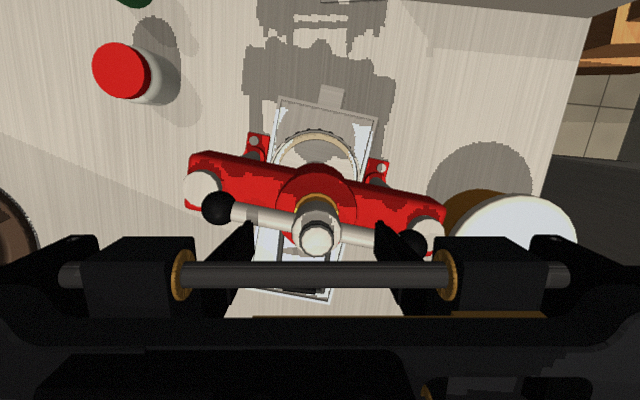

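No contact yet: the bar, from (218,208) to (412,245) in the picture, is still about 11° off the jaw line. I'll continue in small steps.

```bash

python3 -m pendant '[[[0.8,0,0,0,0.01],[0.8,0,0,0,0.02],[0.8,0,0,0,0.03],[0.8,0,0,0,0.04],[0.8,0,0,0,0.05],[0.8,0,0,0,0.05],[0.8,0,0,0,0.05],[0.8,0,0,0,0.05]]]'; python3 s.py
python3 -m pendant '[[[0.8,0,0,0,0.01],[0.8,0,0,0,0.02],[0.8,0,0,0,0.03],[0.8,0,0,0,0.04],[0.8,0,0,0,0.04],[0.8,0,0,0,0.04],[0.8,0,0,0,0.04],[0.8,0,0,0,0.04]]]'; python3 s.py
```

```text
t: 9.05
eef_pos: [579.9, 174.9, 245.0]
tcp_rot: [-3.142, -0.0, 1.607]
ft_force: [0.0, -1.4, 0.7]
opening: 0.8
mom [-0.106  0.035  0.031] tau6 0.002 j6 0.148 yaw 1.607
t: 9.85
eef_pos: [579.9, 174.9, 245.0]
tcp_rot: [3.142, -0.0, 1.567]
ft_force: [1.1, 0.5, -0.2]
opening: 0.8
mom [-0.069  0.042 -0.006] tau6 -0.001 j6 0.188 yaw 1.567
```

```bash
cat > bar.py <<'E'
from h import *
import sys
A=np.array([580.4,174.8])
def bar(c):
    Q=cloud(c);d=Q[...,:2]-A;r=np.hypot(d[...,0],d[...,1])
    m=(r>62)&(r<82)&(Q[...,2]>258)&(Q[...,2]<288)
    if c["W"][2,2]!=0 and "tool_from_camera" in c:
        T=c["W"]@np.linalg.inv(np.array(c["tool_from_camera"]));L=(Q-T[:3,3])@T[:3,:3]
        m&=~((abs(L[...,1])<56)&(abs(L[...,0])<12))
    a=np.arctan2(d[...,1],d[...,0])[m]
    x=np.angle(np.exp(2j*a).mean())/2
    print("bar n",m.sum(),"angle",np.degrees(x).round(1),"dirs",np.histogram(np.degrees(a),bins=np.arange(-180,181,20))[0],"z",np.percentile(Q[...,2][m],[5,95]).round(1))
    m=(r<14)&(Q[...,2]>275)&(Q[...,2]<310);print("stem z",m.sum(),np.nanmedian(Q[...,2][m]))
if sys.argv[1]=="f": bar(dict(np.load(sys.argv[2])))
else:
    c=cam("wrist");cv2.imwrite(f"pics/b{sys.argv[1]}.png",c["image"]);bar(c)
E
python3 bar.py f w2.npz; python3 bar.py f w3.npz; python3 bar.py 1
```

```text
bar n 630 angle -7.3 dirs [ 25   0   0   0   0   0   0   0 223  38   0   0   0   0   0   0   0 344] z [264.7 273.1]
stem z 446 286.3503384509987
bar n 1113 angle -6.5 dirs [ 20   0   0   0   0   0   0   0 270 161   0   0   0   0   0   0   0 662] z [262.5 273.2]
stem z 1072 286.34335685104577
bar n 1282 angle -6.7 dirs [ 15   0   0   0   0   0   0   0 446 167   0   0   0   0   0   0   0 654] z [262.6 273.2]
stem z 1064 286.30846514476104
```

View pics/b1.png

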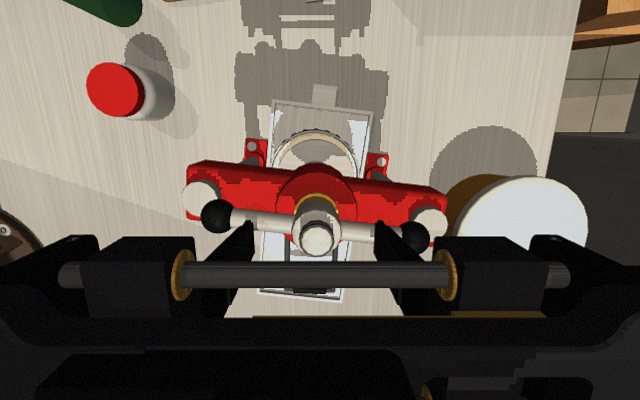

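```bash
python3 - <<'E'
from h import *
c=dict(np.load("w3.npz"));print(c["tool_from_camera"].round(3))
Q=cloud(c);T=c["W"]@np.linalg.inv(c["tool_from_camera"]);L=(Q-T[:3,3])@T[:3,:3]
for sgn in (-1,1):
    m=(sgn*L[...,1]>30)&(sgn*L[...,1]<62)&(abs(L[...,0])<30)&(L[...,2]>-60)&(L[...,2]<5)
    P=L[m];
    for z0 in range(-60,5,10):
        q=P[(P[:,2]>=z0)&(P[:,2]<z0+10)]
        if len(q):print(sgn,z0,len(q),q.min(0).round(),q.max(0).round())
E
```

```text
[[-1.00000e-03 -9.67000e-01 -2.53000e-01  7.10320e+01]
 [ 1.00000e+00 -0.00000e+00 -1.00000e-03  5.50000e-02]
 [ 1.00000e-03 -2.53000e-01  9.67000e-01 -2.05897e+02]
 [ 0.00000e+00  0.00000e+00  0.00000e+00  1.00000e+00]]
-1 -60 218 [ -8. -45. -60.] [ 12. -38. -50.]
-1 -50 185 [-10. -45. -50.] [ 12. -38. -40.]
-1 -40 63 [-10. -42. -40.] [ 12. -38. -35.]
-1 -30 916 [  1. -62. -29.] [ 25. -30. -20.]
-1 -20 226 [  2. -62. -20.] [ 25. -30. -12.]
1 -60 217 [ -8.  38. -60.] [ 12.  45. -50.]
1 -50 180 [ -9.  37. -50.] [ 12.  44. -40.]
1 -40 69 [-10.  37. -40.] [ 12.  42. -35.]
1 -30 266 [-15.  30. -24.] [ -0.  62. -20.]
1 -20 95 [-15.  30. -20.] [  1.  62. -12.]
```

```bash
python3 - <<'E'
from h import *
c=dict(np.load("w2.npz"));print(c["fx"],c["cx"],c["cy"])
Q=cloud(c);T=c["W"]@np.linalg.inv(c["tool_from_camera"]);L=(Q-T[:3,3])@T[:3,:3]
m=(abs(L[...,1])>20)&(abs(L[...,1])<65)&(abs(L[...,0])<40)&(L[...,2]>-70)&(L[...,2]<40)
P=L[m]
for z0 in range(-70,40,6):
    q=P[(P[:,2]>=z0)&(P[:,2]<z0+6)]
    if len(q):print(z0,len(q),q.min(0).round(),q.max(0).round(),np.abs(q[:,1]).min().round(1),np.abs(q[:,1]).max().round(1))
E
```

```text
288.17066543657427 313.7228005599095 196.76124592329177
-70 276 [ -1. -46. -70.] [ 13.  46. -64.] 37.6 46.3
-64 268 [ -4. -46. -64.] [ 13.  46. -58.] 37.5 45.9
-58 261 [ -7. -45. -58.] [ 13.  45. -52.] 37.6 45.5
-52 246 [ -9. -45. -52.] [ 13.  45. -46.] 37.5 44.8
-46 205 [-10. -43. -46.] [ 12.  43. -40.] 37.4 42.6
-40 132 [-10. -43. -40.] [ 12.  43. -35.] 37.6 42.7
```

The depth picture shows the finger ends about 35 mm behind the nominal TCP, which explains the missing contact. I'll check where the gripper body really begins before going lower.

```bash
python3 - <<'E'
from h import *
c=dict(np.load("w2.npz"))
Q=cloud(c);T=c["W"]@np.linalg.inv(c["tool_from_camera"]);L=(Q-T[:3,3])@T[:3,:3]
for v in range(225,400,12):
    print(v,[tuple(L[v,u].round().tolist()) for u in (314,270,200,120)], c["range_z"][v,314].round())
E
```

```text
225 [(-134.0, 0.0, 349.0), (-130.0, -88.0, 339.0), (-133.0, -233.0, 349.0), (-133.0, -396.0, 349.0)] 589.0
237 [(-160.0, 0.0, 349.0), (-160.0, -91.0, 349.0), (-160.0, -235.0, 349.0), (-159.0, -400.0, 348.0)] 596.0
249 [(-186.0, 0.0, 348.0), (-188.0, -92.0, 351.0), (-187.0, -239.0, 350.0), (35.0, -56.0, -129.0)] 601.0
261 [(30.0, 0.0, -126.0), (30.0, -13.0, -127.0), (30.0, -34.0, -127.0), (35.0, -52.0, -135.0)] 87.0
273 [(29.0, 0.0, -131.0), (28.0, -13.0, -129.0), (28.0, -33.0, -130.0), (33.0, -51.0, -138.0)] 83.0
285 [(25.0, 0.0, -131.0), (25.0, -13.0, -131.0), (24.0, -34.0, -130.0), (30.0, -51.0, -139.0)] 85.0
297 [(-301.0, 0.0, 350.0), (-300.0, -96.0, 348.0), (11.0, -40.0, -117.0), (25.0, -52.0, -137.0)] 632.0
309 [(-331.0, 0.0, 350.0), (-332.0, -97.0, 350.0), (7.0, -40.0, -118.0), (21.0, -53.0, -137.0)] 639.0
321 [(25.0, 0.0, -147.0), (25.0, -10.0, -147.0), (26.0, -26.0, -148.0), (26.0, -45.0, -148.0)] 68.0
333 [(25.0, 0.0, -151.0), (26.0, -10.0, -152.0), (26.0, -25.0, -152.0), (26.0, -43.0, -152.0)] 64.0
345 [(26.0, 0.0, -156.0), (26.0, -9.0, -155.0), (26.0, -24.0, -156.0), (25.0, -41.0, -155.0)] 59.0
357 [(25.0, 0.0, -158.0), (26.0, -9.0, -159.0), (24.0, -23.0, -157.0), (24.0, -40.0, -157.0)] 58.0
369 [(26.0, 0.0, -162.0), (26.0, -8.0, -162.0), (25.0, -22.0, -160.0), (25.0, -37.0, -161.0)] 54.0
381 [(26.0, 0.0, -165.0), (26.0, -8.0, -165.0), (24.0, -21.0, -163.0), (25.0, -35.0, -164.0)] 51.0
393 [(nan, nan, nan), (nan, nan, nan), (24.0, -20.0, -165.0), (24.0, -34.0, -165.0)] 0.0
```

The whole gripper sits 35 mm further back than nominal (fingers end at -35, body at about -115). I turn back off the bar, lower 35 mm more and feel again.

```bash

python3 -m pendant '[[[0.8,0,0,0,-0.14],[0.8,0,0,0,-0.28],[0.8,0,0,0,-0.42],[0.8,0,0,0,-0.56],[0.8,0,0,0,-0.7],[0.8,0,0,0,-0.8],[0.8,0,0,0,-0.8],[0.8,0,0,0,-0.8]]]'
python3 -m pendant '[[[0.8,0,0,0.005,0],[0.8,0,0,0.01,0],[0.8,0,0,0.015,0],[0.8,0,0,0.02,0],[0.8,0,0,0.025,0],[0.8,0,0,0.03,0],[0.8,0,0,0.035,0],[0.8,0,0,0.035,0]]]'
python3 -m pendant '[[[0.8,0,0,0,0.1],[0.8,0,0,0,0.2],[0.8,0,0,0,0.3],[0.8,0,0,0,0.35],[0.8,0,0,0,0.38],[0.8,0,0,0,0.4],[0.8,0,0,0,0.4],[0.8,0,0,0,0.4]]]'; python3 s.py; python3 bar.py 2
```

```text
t: 10.7
eef_pos: [579.9, 174.9, 245.0]
tcp_rot: [3.141, -0.0, 2.364]
ft_force: [0.4, 0.7, -0.0]
opening: 0.797
t: 11.5
eef_pos: [579.7, 174.9, 209.2]
tcp_rot: [-3.141, -0.001, 2.367]
ft_force: [0.2, -0.3, 0.3]
opening: 0.8
t: 12.3
eef_pos: [579.9, 174.9, 210.1]
tcp_rot: [3.142, -0.0, 1.968]
ft_force: [-0.3, -0.7, 0.0]
opening: 0.802
mom [-0.027 -0.039 -0.011] tau6 0.042 j6 -0.213 yaw 1.968
bar n 1158 angle -9.9 dirs [  26    0    0    0    0    0    0    0   27    0    0    0    0    0
    0    0    0 1105] z [262.8 273.2]
stem z 611 285.1554409312912
```

```bash

python3 -m pendant '[[[0.8,0,0,0,0.02],[0.8,0,0,0,0.04],[0.8,0,0,0,0.06],[0.8,0,0,0,0.08],[0.8,0,0,0,0.08],[0.8,0,0,0,0.08],[0.8,0,0,0,0.08],[0.8,0,0,0,0.08]]]';python3 s.py
python3 -m pendant '[[[0.8,0,0,0,0.01],[0.8,0,0,0,0.02],[0.8,0,0,0,0.03],[0.8,0,0,0,0.04],[0.8,0,0,0,0.04],[0.8,0,0,0,0.04],[0.8,0,0,0,0.04],[0.8,0,0,0,0.04]]]';python3 s.py;python3 bar.py 3
```

```text
t: 13.15
eef_pos: [579.9, 174.9, 210.0]
tcp_rot: [3.142, 0.0, 1.887]
ft_force: [0.3, -1.3, -0.7]
opening: 0.801
mom [-0.323  0.003  0.197] tau6 0.118 j6 -0.132 yaw 1.887
t: 13.95
eef_pos: [579.9, 174.9, 210.0]
tcp_rot: [3.141, -0.0, 1.847]
ft_force: [0.3, -2.1, 0.1]
opening: 0.801
mom [-0.388 -0.069  0.198] tau6 0.151 j6 -0.092 yaw 1.847
bar n 1096 angle -12.6 dirs [   0    0    0    0    0    0    0    0    0    0    0    0    0    0
    0    0    2 1094] z [262.4 273.3]
stem z 625 284.94477754570516
```

Contact is made with moment of about 0.2 Nm, which matches the drag. I continue gently to see whether it stays there or goes solid.

```bash

python3 -m pendant '[[[0.8,0,0,0,0.01],[0.8,0,0,0,0.02],[0.8,0,0,0,0.03],[0.8,0,0,0,0.04],[0.8,0,0,0,0.04],[0.8,0,0,0,0.04],[0.8,0,0,0,0.04],[0.8,0,0,0,0.04]]]';python3 s.py
python3 -m pendant '[[[0.8,0,0,0,0.01],[0.8,0,0,0,0.02],[0.8,0,0,0,0.03],[0.8,0,0,0,0.04],[0.8,0,0,0,0.04],[0.8,0,0,0,0.04],[0.8,0,0,0,0.04],[0.8,0,0,0,0.04]]]';python3 s.py;python3 bar.py 4
```

```text
t: 14.8
eef_pos: [579.9, 174.9, 210.0]
tcp_rot: [3.142, -0.0, 1.807]
ft_force: [0.5, -2.5, -0.0]
opening: 0.8
mom [-0.491 -0.     0.39 ] tau6 0.452 j6 -0.052 yaw 1.807
t: 15.6
eef_pos: [579.9, 175.0, 210.1]
tcp_rot: [3.142, -0.0, 1.767]
ft_force: [-0.4, -1.0, 1.3]
opening: 0.804
mom [-0.372  0.222  0.953] tau6 0.918 j6 -0.012 yaw 1.767
bar n 1095 angle -16.3 dirs [  0   0   0   0   0   0   0   0   0   0   0   0   0   0   0   0 305 790] z [262.6 273.3]
stem z 642 284.86586487701186
```

The moment climbs 0.2, 0.39, 0.95 Nm, so clockwise is solid and the screw backs off counter-clockwise. I release, lift over the bar, re-enter on the other side of it and drive counter-clockwise.

```bash

python3 -m pendant '[[[0.8,0,0,0,-0.1],[0.8,0,0,0,-0.15],[0.8,0,0,0,-0.15],[0.8,0,0,-0.02,-0.15],[0.8,0,0,-0.04,-0.15],[0.8,0,0,-0.043,-0.15],[0.8,0,0,-0.043,-0.15],[0.8,0,0,-0.043,-0.15]]]'
python3 -m pendant '[[[0.8,0,0,0,0.14],[0.8,0,0,0,0.28],[0.8,0,0,0,0.42],[0.8,0,0,0,0.56],[0.8,0,0,0,0.7],[0.8,0,0,0,0.84],[0.8,0,0,0,0.98],[0.8,0,0,0,1.12]]]'
python3 -m pendant '[[[0.8,0,0,0,0.14],[0.8,0,0,0,0.28],[0.8,0,0,0,0.38],[0.8,0,0,0,0.38],[0.8,0,0,0.02,0.38],[0.8,0,0,0.04,0.38],[0.8,0,0,0.043,0.38],[0.8,0,0,0.043,0.38]]]'
python3 -m pendant '[[[0.8,0,0,0,-0.1],[0.8,0,0,0,-0.2],[0.8,0,0,0,-0.3],[0.8,0,0,0,-0.4],[0.8,0,0,0,-0.45],[0.8,0,0,0,-0.5],[0.8,0,0,0,-0.5],[0.8,0,0,0,-0.5]]]';python3 s.py
python3 -m pendant '[[[0.8,0,0,0,-0.04],[0.8,0,0,0,-0.08],[0.8,0,0,0,-0.12],[0.8,0,0,0,-0.16],[0.8,0,0,0,-0.2],[0.8,0,0,0,-0.2],[0.8,0,0,0,-0.2],[0.8,0,0,0,-0.2]]]';python3 s.py
```

```text
t: 16.45
eef_pos: [579.6, 174.9, 252.0]
tcp_rot: [-3.14, -0.0, 1.916]
ft_force: [-1.0, -0.1, 0.7]
opening: 0.799
t: 17.25
eef_pos: [579.6, 174.9, 251.8]
tcp_rot: [-3.14, 0.001, 0.79]
ft_force: [-0.2, 0.1, -0.3]
opening: 0.797
t: 18.05
eef_pos: [579.7, 174.9, 209.5]
tcp_rot: [-3.141, 0.001, 0.418]
ft_force: [0.0, -0.2, 0.8]
opening: 0.801
t: 18.85
eef_pos: [580.2, 175.0, 210.7]
tcp_rot: [3.141, -0.001, 0.916]
ft_force: [-0.2, 0.2, 0.6]
opening: 0.8
mom [-0.101  0.111  0.042] tau6 -0.126 j6 0.839 yaw 0.916
t: 19.65
eef_pos: [580.1, 174.8, 210.3]
tcp_rot: [3.141, -0.0, 1.116]
ft_force: [-0.5, -3.1, 1.8]
opening: 0.797
mom [-0.644  0.019 -0.16 ] tau6 -0.121 j6 0.639 yaw 1.116
```

```bash

python3 -m pendant '[[[0.8,0,0,0,-0.03],[0.8,0,0,0,-0.06],[0.8,0,0,0,-0.09],[0.8,0,0,0,-0.12],[0.8,0,0,0,-0.15],[0.8,0,0,0,-0.15],[0.8,0,0,0,-0.15],[0.8,0,0,0,-0.15]]]';python3 s.py
python3 -m pendant '[[[0.8,0,0,0,-0.03],[0.8,0,0,0,-0.06],[0.8,0,0,0,-0.09],[0.8,0,0,0,-0.12],[0.8,0,0,0,-0.15],[0.8,0,0,0,-0.15],[0.8,0,0,0,-0.15],[0.8,0,0,0,-0.15]]]';python3 s.py; python3 bar.py 5
```

```text
t: 20.45
eef_pos: [580.1, 174.8, 210.1]
tcp_rot: [3.141, -0.0, 1.267]
ft_force: [1.3, -4.4, 3.5]
opening: 0.802
mom [-0.97  -0.239 -0.226] tau6 -0.218 j6 0.488 yaw 1.267
t: 21.25
eef_pos: [580.1, 174.8, 210.1]
tcp_rot: [3.141, 0.0, 1.417]
ft_force: [1.5, -5.6, 3.0]
opening: 0.799
mom [-0.992 -0.246 -0.209] tau6 -0.227 j6 0.338 yaw 1.417
bar n 1241 angle 19.5 dirs [  0   3   0   0   0   0   0   0   0 619 619   0   0   0   0   0   0   0] z [262.7 273. ]
stem z 661 286.2418403037799
```

Counter-clockwise gives with steady drag of 0.22 Nm, and the bar is now at +19.5°. I drive on.

```bash

python3 -m pendant '[[[0.8,0,0,0,-0.12],[0.8,0,0,0,-0.24],[0.8,0,0,0,-0.36],[0.8,0,0,0,-0.48],[0.8,0,0,0,-0.6],[0.8,0,0,0,-0.72],[0.8,0,0,0,-0.84],[0.8,0,0,0,-0.96]]]';python3 s.py
python3 -m pendant '[[[0.8,0,0,0,-0.12],[0.8,0,0,0,-0.24],[0.8,0,0,0,-0.36],[0.8,0,0,0,-0.48],[0.8,0,0,0,-0.6],[0.8,0,0,0,-0.72],[0.8,0,0,0,-0.84],[0.8,0,0,0,-0.96]]]';python3 s.py
python3 -m pendant '[[[0.8,0,0,0,-0.12],[0.8,0,0,0,-0.24],[0.8,0,0,0,-0.36],[0.8,0,0,0,-0.48],[0.8,0,0,0,-0.6],[0.8,0,0,0,-0.72],[0.8,0,0,0,-0.84],[0.8,0,0,0,-0.9]]]';python3 s.py; python3 bar.py 6
```

```text
t: 22.1
eef_pos: [580.7, 174.7, 210.0]
tcp_rot: [3.141, 0.001, 2.382]
ft_force: [5.8, -5.4, 1.0]
opening: 0.802
mom [-0.852 -0.924 -0.272] tau6 1.702 j6 -0.627 yaw 2.382
t: 22.9
eef_pos: [580.8, 175.4, 210.0]
tcp_rot: [3.141, 0.002, -2.941]
ft_force: [5.4, -1.4, 1.1]
opening: 0.802
mom [-0.235 -0.799 -0.249] tau6 1.707 j6 -1.587 yaw -2.941
t: 23.7
eef_pos: [580.3, 174.8, 209.9]
tcp_rot: [-3.141, 0.0, -2.042]
ft_force: [2.3, -4.7, 2.0]
opening: 0.801
mom [-0.789 -0.431 -0.286] tau6 -0.044 j6 -2.487 yaw -2.042
bar n 1083 angle 1.4 dirs [675   0   0   0   0   0   0   0   0   0   0   0   0   0   0   0   0 408] z [262.9 273.2]
stem z 850 288.934376829943
```

```bash

python3 -m pendant '[[[0.8,0,0,0,0.1],[0.8,0,0,0,0.15],[0.8,0,0,0,0.15],[0.8,0,0,-0.02,0.15],[0.8,0,0,-0.04,0.15],[0.8,0,0,-0.043,0.15],[0.8,0,0,-0.043,0.15],[0.8,0,0,-0.043,0.15]]]'
python3 -m pendant '[[[0.8,0,0,0,0.14],[0.8,0,0,0,0.28],[0.8,0,0,0,0.42],[0.8,0,0,0,0.56],[0.8,0,0,0,0.7],[0.8,0,0,0,0.84],[0.8,0,0,0,0.98],[0.8,0,0,0,1.12]]]'
python3 -m pendant '[[[0.8,0,0,0,0.14],[0.8,0,0,0,0.28],[0.8,0,0,0,0.42],[0.8,0,0,0,0.56],[0.8,0,0,0,0.7],[0.8,0,0,0,0.84],[0.8,0,0,0,0.98],[0.8,0,0,0,1.12]]]'
python3 -m pendant '[[[0.8,0,0,0,0.14],[0.8,0,0,0,0.28],[0.8,0,0,0,0.42],[0.8,0,0,0,0.56],[0.8,0,0,0,0.7],[0.8,0,0,0,0.84],[0.8,0,0,0,0.9],[0.8,0,0,0,0.9]]]'
python3 s.py; python3 bar.py 7
```

```text
t: 24.55
eef_pos: [579.5, 175.0, 251.9]
tcp_rot: [3.14, -0.001, -2.196]
ft_force: [-0.2, 0.5, 1.0]
opening: 0.802
t: 25.35
eef_pos: [579.5, 174.9, 251.8]
tcp_rot: [-3.141, -0.002, 2.962]
ft_force: [0.3, 0.5, 0.4]
opening: 0.801
t: 26.15
eef_pos: [579.5, 174.9, 251.8]
tcp_rot: [-3.14, -0.0, 1.841]
ft_force: [0.1, -1.2, 0.2]
opening: 0.801
t: 26.95
eef_pos: [579.6, 174.9, 251.9]
tcp_rot: [-3.14, 0.001, 0.946]
ft_force: [0.9, 0.4, 0.3]
opening: 0.801
mom [-0.102  0.082  0.003] tau6 1.006 j6 0.808 yaw 0.946
bar n 823 angle 0.7 dirs [  0   0   0   0   0   0   0   0 357 466   0   0   0   0   0   0   0   0] z [263.3 273.1]
stem z 1172 294.50630304464363
```

Stem up 8.2 mm at a turn of 3.28 rad, which agrees with the thread. I drive another 0.9 rad, short of the stop.

```bash

python3 -m pendant '[[[0.8,0,0,0.02,0],[0.8,0,0,0.035,0],[0.8,0,0,0.042,0],[0.8,0,0,0.042,0],[0.8,0,0,0.042,-0.07],[0.8,0,0,0.042,-0.14],[0.8,0,0,0.042,-0.2],[0.8,0,0,0.042,-0.25]]]'; python3 s.py
python3 -m pendant '[[[0.8,0,0,0,-0.12],[0.8,0,0,0,-0.24],[0.8,0,0,0,-0.36],[0.8,0,0,0,-0.48],[0.8,0,0,0,-0.6],[0.8,0,0,0,-0.7],[0.8,0,0,0,-0.75],[0.8,0,0,0,-0.75]]]';python3 s.py; python3 bar.py 8
```

```text
t: 27.8
eef_pos: [580.1, 174.6, 211.8]
tcp_rot: [3.141, 0.0, 1.2]
ft_force: [-0.8, -2.5, 0.0]
opening: 0.801
mom [-0.651  0.153 -0.252] tau6 0.423 j6 0.555 yaw 1.2
t: 28.6
eef_pos: [580.5, 174.0, 211.8]
tcp_rot: [3.141, 0.001, 1.949]
ft_force: [1.3, -4.1, 0.1]
opening: 0.8
mom [-0.833 -0.147 -0.182] tau6 -0.816 j6 -0.195 yaw 1.949
bar n 1182 angle 49.6 dirs [   0    0    0    0    0    0    0    0    0    0   30 1152    0    0
    0    0    0    0] z [262.8 273.2]
stem z 946 290.34451964663646
```

```bash

python3 -m pendant '[[[0.8,0,0,0,-0.05],[0.8,0,0,0,-0.1],[0.8,0,0,0,-0.1],[0.8,0,0,0,0],[0.8,0,0,0,0.1],[0.8,0,0,-0.03,0.1],[0.8,0,0,-0.08,0.1],[0.8,0,0,-0.13,0.1]]]'; python3 s.py; 
python3 -m pendant '[[[0.5,0,0,-0.01,-0.12],[0.5,0,0,-0.01,-0.25],[0.5,0,0,-0.01,-0.37],[0.5,0,0,-0.01,-0.5],[0.5,0,0,-0.01,-0.62],[0.5,0,0,-0.01,-0.75],[0.5,0,0,-0.01,-0.75],[0.5,0,0,-0.01,-0.75]]]'; python3 s.py; 
cat > loop.py <<'E'
from h import *
import sys
c=cam("wrist");cv2.imwrite(f"pics/l{sys.argv[1]}.png",c["image"]);Q=cloud(c);v=c["image"].max(2)
m=(Q[...,2]>52)&(Q[...,2]<80)&(Q[...,0]>500)&(Q[...,0]<660)&(Q[...,1]>-220)&(Q[...,1]<110)&(v<90)
P=Q[m];print("loop",len(P),P.min(0).round(),P.max(0).round(),cv2.minAreaRect(P[:,:2].astype(np.float32)))
y0=np.percentile(P[:,1],1);e=P[P[:,1]<y0+10];print("endbar",np.median(e,0).round(1),e.min(0).round(),e.max(0).round())
E
python3 loop.py 1; python3 - <<'E'
from h import *
c=dict(np.load("w2.npz"));Q=cloud(c);hsv=cv2.cvtColor(c["image"],cv2.COLOR_BGR2HSV)
m=(Q[...,2]>5)&(Q[...,2]<22)&(hsv[...,1]<40)&(Q[...,0]>480)&(Q[...,0]<680)&(Q[...,1]>-90)&(Q[...,1]<300)&(hsv[...,2]>120)
n,l,st,_=cv2.connectedComponentsWithStats(m.astype(np.uint8));k=1+st[1:,4].argmax();P=Q[l==k];print("tray",len(P),cv2.minAreaRect(P[:,:2].astype(np.float32)))
E
python3 bar.py 9
```

```text
t: 29.45
eef_pos: [579.5, 175.1, 343.1]
tcp_rot: [-3.141, -0.0, 1.847]
ft_force: [1.2, 0.6, -0.2]
opening: 0.806
mom [-0.056 -0.012  0.008] tau6 -0.001 j6 -0.093 yaw 1.847
t: 30.25
eef_pos: [579.9, 175.1, 351.5]
tcp_rot: [3.141, 0.0, 2.593]
ft_force: [-0.5, 0.2, 0.3]
opening: 0.503
mom [-0.023  0.06  -0.025] tau6 -0.301 j6 -0.839 yaw 2.593
loop 608 [534.  -5.  62.] [614. 110.  72.] ((573.5863647460938, 51.95264434814453), (112.07026672363281, 76.79711151123047), 87.44564819335938)
endbar [574.2   2.7  68.9] [534.  -5.  62.] [609.   7.  72.]
tray 4123 ((552.7030639648438, 34.73363494873047), (166.90408325195312, 127.2931900024414), 82.91073608398438)
bar n 608 angle 53.3 dirs [  0   0 285  23   0   0   0   0   0   0   0 248  52   0   0   0   0   0] z [264.  273.2]
stem z 483 296.9107369750177
```

Press: turn about 4.2 rad, stem up 10.6 mm, so the plate is about 4.5 mm above the rim. The end bar measures (572,-0.5) with its top at z 69 and the loop at 87.4°; the tray axis is 83°. Both fit the given sizes. Now over to the loop.

```bash

python3 -m pendant '[[[0.5,-0.02,-0.036,0,-0.1],[0.5,-0.04,-0.073,0,-0.2],[0.5,-0.06,-0.109,0,-0.3],[0.5,-0.084,-0.154,0,-0.4],[0.5,-0.084,-0.154,0.02,-0.5],[0.5,-0.084,-0.154,0.06,-0.503],[0.5,-0.084,-0.154,0.1,-0.503],[0.5,-0.084,-0.154,0.14,-0.503]]]'
python3 -m pendant '[[[0.5,0,0,0.04,0],[0.5,0,0,0.07,0],[0.5,0,0,0.1,0],[0.5,0,0,0.1,0],[0.5,0,0,0.1,0],[0.5,0,0,0.1,0],[0.5,0,0,0.1,0],[0.5,0,0,0.1,0]]]'; python3 loop.py 2; python3 s.py
```

```text
t: 31.15
eef_pos: [571.9, -0.5, 209.9]
tcp_rot: [3.141, 0.001, 3.097]
ft_force: [1.2, -0.5, -0.2]
opening: 0.499
t: 31.95
eef_pos: [572.4, -0.3, 112.2]
tcp_rot: [-3.142, 0.002, 3.1]
ft_force: [-0.3, -0.7, 0.6]
opening: 0.503
loop 2441 [534.  -6.  63.] [613. 110.  73.] ((573.8456420898438, 52.552459716796875), (115.70413970947266, 77.74989318847656), 88.545654296875)
endbar [5.715e+02 5.000e-01 6.920e+01] [534.  -6.  63.] [611.   5.  73.]
mom [ 0.047 -0.01   0.011] tau6 0.004 j6 -1.645 yaw 3.1
```

View pics/l2.png

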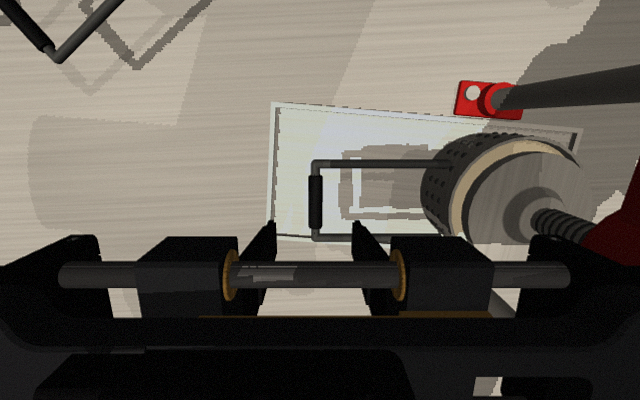

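The end bar sleeve, at (316,200), stands midway between the finger tips at (272,225) and (357,225). Lower and grip.

```bash

python3 -m pendant '[[[0.5,0,0,0.03,0],[0.5,0,0,0.06,0],[0.5,0,0,0.085,0],[0.5,0,0,0.1,0],[0.5,0,0,0.1,0],[0.2,0,0,0.1,0],[0.05,0,0,0.1,0],[0,0,0,0.1,0]]]'
python3 -m pendant '[[[0,0,0,0,0],[0,0,0,0,0],[0,0,0,0,0],[0,0,0,0,0],[0,0,0,0,0],[0,0,0,0,0],[0,0,0,0,0],[0,0,0,0,0]]]'
```

```text
t: 32.8
eef_pos: [572.5, -0.3, 12.1]
tcp_rot: [-3.142, 0.002, 3.1]
ft_force: [-0.2, -0.4, 0.1]
opening: 0.303
t: 33.6
eef_pos: [572.1, -0.3, 11.1]
tcp_rot: [3.142, 0.0, 3.1]
ft_force: [0.8, 1.1, 3.3]
opening: 0.075
```

```bash

python3 -m pendant '[[[0,0,-0.005,0,0],[0,0.001,-0.012,0,0],[0,0.002,-0.02,0,0],[0,0.0025,-0.03,0,0],[0,0.003,-0.04,0,0],[0,0.004,-0.05,0,0],[0,0.005,-0.06,0,0],[0,0.005,-0.06,0,0]]]'; python3 - <<'E'
from h import *
c=cam("top");cv2.imwrite("pics/t2.png",c["image"][130:230,220:420].repeat(4,0).repeat(4,1))
E
```

```text
t: 34.4
eef_pos: [564.6, -62.1, 11.2]
tcp_rot: [-3.141, 0.001, 3.099]
ft_force: [-0.3, -6.2, 5.7]
opening: 0.074
```

View pics/t2.png

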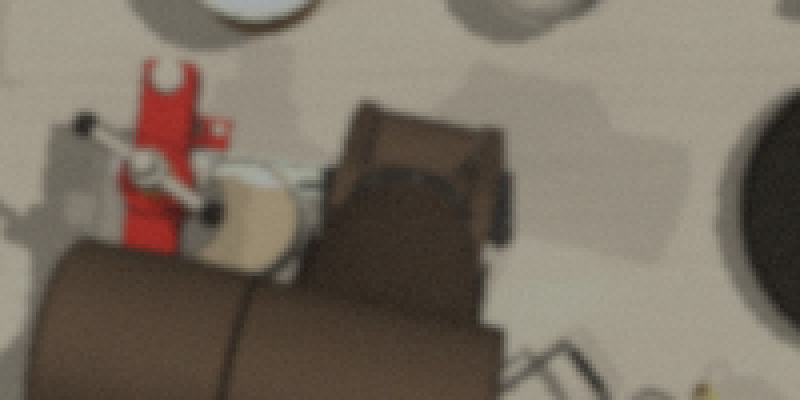

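The pan follows; its cheese now shows at (260,220) in the crop, clear of the yoke. I pull the remaining ~88 mm.

```bash

python3 -m pendant '[[[0,0.001,-0.008,0,0],[0,0.002,-0.02,0,0],[0,0.003,-0.034,0,0],[0,0.004,-0.048,0,0],[0,0.005,-0.062,0,0],[0,0.006,-0.075,0,0],[0,0.007,-0.088,0,0],[0,0.007,-0.088,0,0]]]'
python3 -m pendant '[[[0,0,0,0,0],[0,0,0,0,0],[0.1,0,0,0,0],[0.25,0,0,0,0],[0.4,0,0,0,0],[0.4,0,0,0,0],[0.4,0,0,0,0],[0.4,0,0,0,0]]]'
python3 -m pendant '[[[0.4,0,0,-0.01,0],[0.4,0,0,-0.03,0],[0.4,0,0,-0.07,0],[0.4,0,0,-0.11,0],[0.4,0,0,-0.15,0],[0.4,0,0,-0.19,0],[0.4,0,0,-0.23,0],[0.4,0,0,-0.27,0]]]'
python3 -m pendant '[[[0.4,-0.04,-0.02,0,0],[0.4,-0.08,-0.04,0,0],[0.4,-0.04,-0.08,0,0],[0.4,0,-0.12,0,0],[0.4,0.04,-0.16,0,0],[0.4,0.08,-0.2,0,0],[0.4,0.1,-0.24,0,0],[0.4,0.1,-0.24,0,0]]]'
python3 - <<'E'
from h import *
c=cam("scene");cv2.imwrite("pics/s3.png",cv2.resize(c["image"][120:280,220:460],None,fx=3.3,fy=3.3,interpolation=cv2.INTER_CUBIC))
for n in("top","scene"):
    c=cam(n);Q=cloud(c);np.savez(n+"3.npz",**{k:np.array(v) for k,v in c.items()})
    m=(Q[...,2]>66)&(Q[...,2]<86)&(Q[...,0]>480)&(Q[...,0]<660)&(Q[...,1]>-80)&(Q[...,1]<140);k,l,st,_=cv2.connectedComponentsWithStats(m.astype(np.uint8));i=1+st[1:,4].argmax()
    P=Q[l==i];(p,r)=cv2.minEnclosingCircle(P[:,:2].astype(np.float32));print(n,"pan",st[i,4],p,r,"z",np.percentile(P[:,2],[5,50,95]))
    A=np.array([580.4,174.8]);e=np.array([np.cos(np.radians(83)),np.sin(np.radians(83))]);d=np.array(p)-A;print("press x,y",d@e,e[0]*d[1]-e[1]*d[0])
E
```

```text
t: 35.25
eef_pos: [554.0, -150.2, 11.3]
tcp_rot: [-3.14, 0.001, 3.099]
ft_force: [-0.5, -6.2, 5.4]
opening: 0.076
t: 36.05
eef_pos: [553.8, -147.5, 11.0]
tcp_rot: [3.141, -0.0, 3.1]
ft_force: [-0.2, -0.3, 0.6]
opening: 0.391
t: 36.85
eef_pos: [553.2, -147.4, 283.7]
tcp_rot: [-3.141, 0.001, 3.1]
ft_force: [0.7, -0.2, -0.3]
opening: 0.402
t: 37.65
eef_pos: [441.2, -385.8, 282.0]
tcp_rot: [-3.141, 0.0, 3.097]
ft_force: [1.0, 1.7, -0.3]
opening: 0.396
top pan 691 (562.8050537109375, 22.653377532958984) 60.423770904541016 z [67.61520064 73.25143172 80.52351994]
press x,y -153.15682916638355 -1.078212753824431
scene pan 773 (562.6764526367188, 2.5744171142578125) 86.32715606689453 z [67.39184629 73.86088423 81.67108004]
press x,y -173.10179658740006 -3.3975799749967273
```

View pics/s3.png

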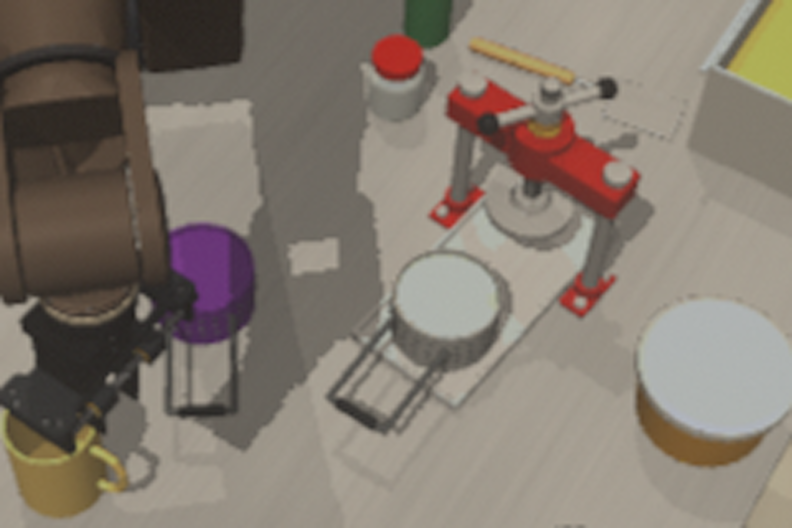

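The pan stands flat at the tray's free end: 153 mm out in the top view, 1 mm off centre, rim at about z 80. The plate hangs free and the arm is clear. I let the arm settle and hand in.

```bash

python3 -m pendant '[[[0.4,0,0,0,0],[0.4,0,0,0,0],[0.4,0,0,0,0],[0.4,0,0,0,0],[0.4,0,0,0,0],[0.4,0,0,0,0],[0.4,0,0,0,0],[0.4,0,0,0,0]]]'
python3 -c "
from h import *
print(env.job_done())"
```

```text
t: 38.6
eef_pos: [443.8, -383.3, 281.0]
tcp_rot: [3.141, 0.0, 3.1]
ft_force: [0.4, -0.3, 0.1]
opening: 0.401
the job is handed in; nothing more can be done
None
```

The press is backed off and the pan is drawn to the free end of the base. I handed the job in at 38.6 s.

- **Screw:** Clockwise went solid after about 0.1 rad; I stopped at roughly 0.95 Nm and reversed. Counter-clockwise gave with a steady drag of about 0.22 Nm. I turned the bar about 4.2 rad in total. The stem rose about 10.6 mm, which puts the plate about 4.5 mm above the pan's rim.
- **Pan:** I gripped the loop's end bar, drew the pan along the tray axis and let go. The top view puts it 153 mm out and 1 mm off centre, with its rim at about z 80 mm. It is flat on the tray, and its near edge is about 43 mm clear of the plate. At the end the arm stood well away with the measured force near zero.

**Checks that disagreed:**
- The finger ends are about 35 mm behind the reported TCP. The first feel passed above the bar without contact, so I corrected the heights.
- The scene-view circle for the pan read 173 mm because it took in the loop. I relied on the top view and the picture instead.
- I did not measure the bystanders' positions again. The last picture, which does not take in the baking pan, shows nothing knocked over, and I felt no unexpected contact.

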